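# Three clicks on the coin board, then slide the washers into the cup

## Robot

A 7-joint arm with a two-finger parallel gripper is mounted at the origin on the work surface. World frame = base frame: x ahead of the robot, y to its left, z up, the work surface at z = 0. Lengths are in mm, angles in rad, forces in N, time in s.
With the tool pointing down it reaches from about 350 to 900 mm from the base axis. Payload 8.1 kg.
Tool frame: the origin (TCP) lies at the very end of the fingers, on their centre line; the grasp point (between the pads) lies robot.grip_depth behind it (robot.grip_depth is the distance from the TCP to the grasp point, in mm); y points along the fingers, z is the direction in which the jaws open and shut, and the axes are right-handed (so a half turn about y gives the same grasp; the last joint's range is limited). The gripper opens to 85 mm and grips with 20 to 120 N. Pads are 22 mm wide; open, the fingers measure 114 mm over their backs; the gripper's body (76 mm by 85 mm) begins 54 mm behind the grasp point. The pads swing forward as they close: fully open they stand 13 mm farther back than shut.
Start: joints at [1.124, 0.434, 0.025, 1.573, -0.012, 1.134, -0.075], TCP at [210.644, -588.448, 207.023] pointing down, gripper open.
Joint ranges: [-2.62, 2.62], [-0.44, 2.09], [-1.27, 1.32], [0.08, 2.57], [-1.32, 4.46], [0.12, 2], [-2.74, 2.74]. Speed limits (rad/s): [2.22, 2.22, 3.01, 3.01, 3.14, 3.14, 3.14].

## Interface

Orientations are given as [roll, pitch, yaw] about the fixed x, y, z axes, in that order (R = Rz(yaw) Ry(pitch) Rx(roll)).
In Python, from bench import robot gives the robot as it stands.
- The arm moves only by the tool apply_moves, never from a script. Its argument "rows" is a list that holds one entry, the list of rows, each a list of 7 numbers: the shift along the tool's x, y, z in m, then the turn, a rotation vector about the tool's x, y, z in rad, then the opening, from -1 (shut) to 1 (fully open), so that 0 is half open. In form: [[[x, y, z, rx, ry, rz, hand], ...]]. A call has 1 to 20 rows; each row shifts and turns the commanded pose from where the row before left it, along the tool's axes as they then stand; what a row does not reach is not made up. A row lasts 1/12 s, in which the tool goes at most 41.7 mm and 7.16 degrees, less where a joint would pass 70% of its speed; a pose out of reach is approached as far as the arm can. A call with a gripper value outside its range is refused whole. The fingers move at their own pace and stop on an object; the grip force is fixed at half the most. Time passes only in rows, so rows that do not move let the fingers close. It gives the time, the measured TCP pose, the force and the opening at its end, in the units of the state.
- robot.get_state(): the state, without advancing time (a new reading comes with each control period).
- robot.snapshot(name): name is "side" or "top"; returns the picture (480x640x3 uint8, red, green, blue); there is no depth.
- robot.camera_info(name): a dict with "mtx" (3x3 intrinsics, pixels), "rvec" (rotation vector, rad) and "tvec" (3), from world to camera coordinates, as OpenCV has them. Camera axes: x right, y down, z forward; pixel columns grow to the right and rows downward; lengths in mm; the calibration is good to about 2 mm. A picture is of the moment at which its call begins. camera_info takes no time and is no camera call.
- robot.sign_off(): hands the job in, once; it reports no verdict.
Trained networks look in the newest picture that a camera, given by its name, has taken for a name from the list of things; names that differ only in an ending like _2 or _b are one class to them, and where a whole thing is asked for, a point or a joint stands for the part that bears it (a point fixed in the world has none). Each returns a list of dicts, best first, with "score" (0 to 1); they miss things now and then, are a little off and sometimes report something else, mostly with a low value. They report only what shows in the picture. A call takes as long as a camera call. They do not tell look-alikes from the thing itself.
- robot.recognise(camera, query): "pixel" ([column, row] in pixels, amid what is visible of it).
- robot.outline_of(camera, query): "pixels" (480x640 bool, what is visible of it) and "pixel" ([column, row] in pixels, amid what is visible of it).
- robot.place_of(camera, query): "pixel" ([column, row] in pixels: a listed point, or the origin of a listed thing).
The state is a dict: "t": time; "q": joint angles; "dq": joint speeds; "tau": joint torques, N m; "tcp_pos": TCP position; "eef_rot": TCP orientation; "force": force on the tool from outside, world axes, zero at the start; "moment": the same for the moment, N m; "grip_width": opening from 0.0 (shut) to 1.0 (fully open).
Only numpy, scipy, OpenCV 4.12 (cv2) and the standard library are available. Lean on these libraries where they do the work, as an engineer would, in place of code of your own. Each camera call takes 0.05 s, during which the arm holds its last target.

## Task

The coin board's slide is locked by a gate inside its selector. Turn the selector's round black knob clockwise by three clicks of its index plate, no more and no fewer (the knob first turns idle by an unknown amount, so count the clicks you feel), then push the slide fully home so that it drops all three washers into the cup. Do not force the slide against a closed gate, leave the washers to the slide rather than touching them, let go, and leave everything else where it stands.

Things in the scene. Friction and masses are not known exactly. Their poses are not given: they have to be found in the camera images.
- board: wooden coin board fixed to the shelf; origin at shelf level under it. Deck: x -105..105, y -110..130 mm from the origin, top 60 mm above the shelf. y axis: the slide's travel towards the cup. Two 14 mm high rails (x -69.5 and -20.5 mm) make a 42 mm wide channel along y; the selector drum stands at x 45, y 60 mm
- dial: selector: fixed grey drum 96 mm across, 36 mm high, with a 60 mm wide steel collar to 40 mm; origin at the centre of its underside, on the deck. Hidden inside, an index plate starts at a detent on its stop; seven more detents follow, 13.85 degrees (0.242 rad) apart. A gate on the plate lets the slide through only at the third click
- knob_grip (a point): point on the knob's axis to grip at, 65 mm above the deck, fixed to the drum (does not turn). The knob is round, black, knurled, without pointer, 52 mm across, from 41 to 75 mm above the deck. Clockwise (from above) it idles 0.05 to 0.80 rad, unknown, at about 0.01 N m, before its dog picks up the plate; anticlockwise it idles most of a turn
- knob_top (a point): centre of the knob's top face, 75 mm above the deck. What a click feels like: torque climbs to 0.2 to 0.45 N m as the dog bears on the plate (hold the knob firmly, about 25 N or more, or it slips), sinks while the plate climbs half a pitch, falls to almost nothing as the plate snaps on into the next detent; the knob then idles half a pitch before the next bump
- slide: steel slide: bar 36 mm wide, 145 mm long, up to 14.5 mm above the deck, front face 125 mm ahead (+y) of its origin, which is the foot of its post on the deck. Moves only along board y: origin at board x -45, y -60 mm at the start, y +10 mm fully home (70 mm travel, hard stop). Drags with about 2 N, stays where left. A shut gate stops it after 4 to 7 mm
- post_top (a point): top of the slide's upright round post to grip or push, 18 mm across, 64 mm above the deck. A crossbar at its foot (17 to 3 mm behind the post's axis, up to 26 mm above the deck) runs to board +x, 100 mm from the post, and carries the thin tongue that enters the drum through a dark slot
- cup_in (a point): centre of the inner floor of the steel cup fixed at the channel's end: rim 84 mm across, 47 mm above the shelf, 13 mm below the deck's top
- washer0: nickel washer, 38 mm across, 4 mm thick, 17 mm hole, 30 g, lowest of the stack of three in the channel just ahead of the slide; origin at the centre of its underside
- washer1: nickel washer, 38 mm across, 4 mm thick, 17 mm hole, 30 g, middle of the stack of three in the channel just ahead of the slide; origin at the centre of its underside
- washer2: nickel washer, 38 mm across, 4 mm thick, 17 mm hole, 30 g, top of the stack of three in the channel just ahead of the slide; origin at the centre of its underside
- thumb_guard: white rubber thumb guard, 24 mm across and 26 mm high, standing on a corner of the board's deck; a bystander, origin at the centre of its underside
- saucer: pale green jadeite saucer, 136 mm across, 18 mm high; a bystander, origin at the centre of its underside
- crimper: copper coin wrapper crimper, base 90 by 50 mm, about 80 mm high; a bystander, origin at the centre of its underside
- coin_roll0: paper coin roll standing upright, 26 mm across, 70 mm high; a bystander, origin at the centre of its underside
- coin_roll1: second such coin roll; a bystander, origin at the centre of its underside
- stamp: wooden hand stamp, 50 by 30 mm, 70 mm high; a bystander, origin at the centre of its underside
- bell: steel desk bell, 76 mm across, 53 mm high; a bystander, origin at the centre of its underside
Not all that is in view belongs to the job. What is shaped like the washer2 but red is not meant.

How it is judged (in metres and radians):
At the end, for the whole second after the job is handed in: The slide stands within 5 mm of fully home (its origin at board y above +5 mm), at rest, and all three washers lie still inside the cup, below its rim (origins within 40 mm of the cup's axis and less than 50 mm above the shelf) (y of slide in the frame of board above 0.005 m and linear speed of slide below 0.01 m/s and horizontal distance between each of washer0, washer1, washer2 and cup_in below 0.04 m and z of each of washer0, washer1, washer2 in the frame of board below 0.05 m and linear speed of each of washer0, washer1, washer2 below 0.02 m/s); the robot touches nothing.
It fails at once if the slide is forced against the closed gate (more than 18 N between slide and selector) (contact force between slide and dial above 18 N).
It fails at once if the gripper touches a washer (contact force between any of the arm, the fingers and washer0 above 0.5 N or contact force between any of the arm, the fingers and washer1 above 0.5 N or contact force between any of the arm, the fingers and washer2 above 0.5 N).
It fails at once if a bystander is shifted by more than 25 mm (distance of any of thumb_guard, saucer, crimper, coin_roll0, coin_roll1, stamp, bell from where it was at the start of the episode above 0.025 m).
It also fails if it takes over 64 s, if anything falls off the work surface, if the arm or the gripper's body presses on something with over 40 N, if the wrist force passes 120 N, or if a joint passes its speed limit or range.

## Working session

There is one attempt and no reset: what is moved stays moved. The work goes in short steps, Python scripts to look and compute and a tool call to move; the robot and the scene stay as the last step left them, time stands still between calls to the robot, and variables do not carry over. Pictures are saved under pics/ and viewed, and the job is handed in when it is done.

Besides the shell and the picture viewer there is one more tool, called after "Call:" as name(argument=value, ...), one argument or row to a line, values as JSON. apply_moves: Moves the arm, as the interface text tells. Its arguments: {"type":"object","properties":{"rows":{"type":"array"}},"required":["rows"]}

```bash
mkdir -p pics; ls; cat > h.py <<'E'
import numpy as np, cv2
from bench import robot
def save(cam,name):
    im=robot.snapshot(cam); cv2.imwrite(f'pics/{name}.png',im[:,:,::-1]); return im
def ray(cam,px):
    c=robot.camera_info(cam); K=np.array(c['mtx'],float); R,_=cv2.Rodrigues(np.array(c['rvec'],float)); t=np.array(c['tvec'],float).ravel()
    d=R.T@np.linalg.inv(K)@np.array([px[0],px[1],1.]); o=-R.T@t; return o,d/np.linalg.norm(d)
def atz(cam,px,z):
    o,d=ray(cam,px); return o+d*(z-o[2])/d[2]
def tri(p1,p2):
    o1,d1=ray('side',p1);o2,d2=ray('top',p2)
    A=np.stack([d1,-d2],1); s=np.linalg.lstsq(A,o2-o1,rcond=None)[0]
    a=o1+s[0]*d1;b=o2+s[1]*d2; return (a+b)/2,np.linalg.norm(a-b)
def proj(cam,P):
    c=robot.camera_info(cam); return cv2.projectPoints(np.array(P,float).reshape(-1,1,3),np.array(c['rvec'],float),np.array(c['tvec'],float),np.array(c['mtx'],float),None)[0].reshape(-1,2)
E
python3 - <<'E'
from h import *
save('side','s0');save('top','t0')
np.set_printoptions(precision=1,suppress=True)
for c in('side','top'): print(c,ray(c,(320,240)))
for n in ['knob_top','knob_grip','post_top','cup_in','dial','board','slide','thumb_guard']:
    L={}
    for c in('side','top'):
        r=robot.place_of(c,n); L[c]=r[:1]
        print(n,c,[(np.round(x['pixel'],1),round(x['score'],2)) for x in r[:3]])
    if L['side'] and L['top']: print('   ',*tri(L['side'][0]['pixel'],L['top'][0]['pixel']))
s=robot.get_state();print(s, robot.grip_depth)
E
```

```text
pics
side (array([397.2, 901.7, 832.9]), array([ 0.1, -0.8, -0.6]))
top (array([ 392.2,   40.8, 1302.8]), array([ 0.1,  0. , -1. ]))
knob_top side [(array([295. , 228.3]), 0.66), (array([357.2, 404.5]), 0.61)]
knob_top top [(array([309.2, 207.8]), 0.59)]
    [592.1  63.8 137.5] 7.166924610107263
knob_grip side [(array([294.8, 231.9]), 0.7), (array([329.4, 277.7]), 0.7)]
knob_grip top [(array([312.6, 211.1]), 0.97)]
    [591.2  57.9 122.7] 1.018520945709937
post_top side [(array([359.2, 212.8]), 0.8), (array([408.1, 404.8]), 0.48), (array([328.1, 273.1]), 0.43)]
post_top top [(array([354.5, 277.5]), 0.69), (array([245.6, 242.6]), 0.27)]
    [464.  -19.8 125.9] 4.092331768356164
cup_in side []
cup_in top [(array([248.5, 243.6]), 0.81), (array([356.1, 274.9]), 0.64)]
dial side [(array([296. , 258.6]), 0.71), (array([356.8, 407.1]), 0.5)]
dial top [(array([308.9, 214.5]), 0.96)]
    [592.7  66.3  56.6] 6.492332596695344
board side [(array([328.9, 266.3]), 0.78)]
board top [(array([330.9, 248.5]), 0.95), (array([245.4, 243.9]), 0.32)]
    [528.5  22.1   1.5] 5.841693766901318
slide side [(array([358.3, 237.8]), 0.7)]
slide top [(array([354.2, 277.1]), 0.57)]
    [466.5 -23.   53.8] 1.0434993092372065
thumb_guard side [(array([309.3, 219.6]), 0.54)]
thumb_guard top [(array([371.7, 221. ]), 0.54)]
    [580.9 -60.4  63.3] 2.9486891705202676
{'t': 0.9, 'q': array([ 1.1,  0.4,  0. ,  1.6, -0. ,  1.1, -0.1]), 'dq': array([-0.,  0., -0.,  0., -0., -0., -0.]), 'tau': array([  0. , -67. ,   1. , -31.7,   0. ,   0. ,   0. ]), 'tcp_pos': array([ 210.6, -588.4,  207. ]), 'eef_rot': array([-1.6, -0. , -2.8]), 'force': array([-0.5, -0.5, -0.9]), 'moment': array([-0.,  0., -0.]), 'grip_width': 0.9984541180495706} 18.700000000000003
```

View pics/s0.png

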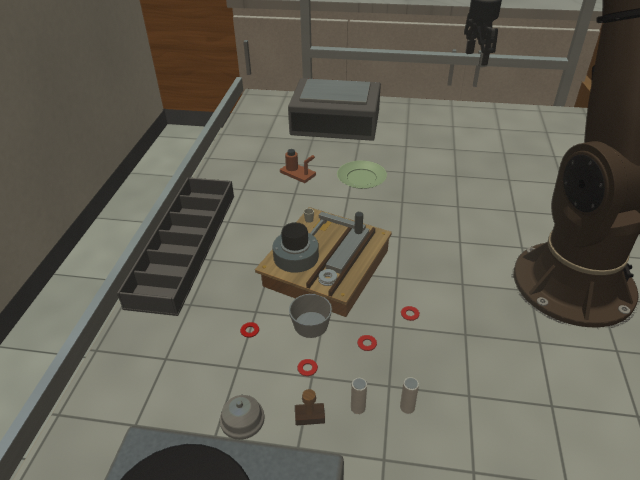

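View pics/t0.png

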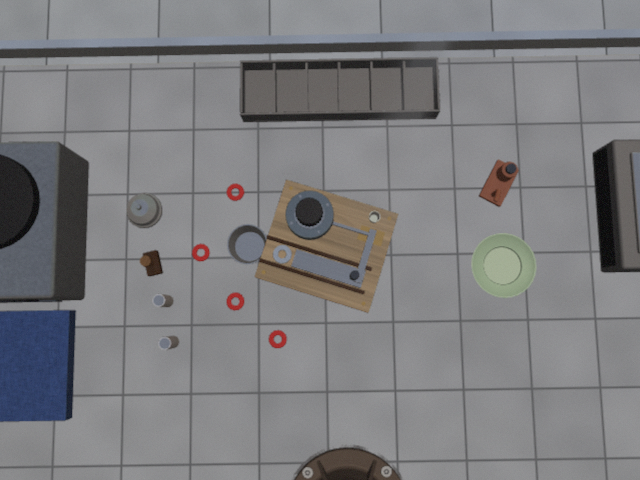

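```bash
python3 - <<'E'
from h import *
from scipy.optimize import least_squares
np.set_printoptions(precision=2,suppress=True)
M={'knob_top':(45,60,135),'knob_grip':(45,60,125),'dial':(45,60,60),'post_top':(-45,-60,124),'slide':(-45,-60,60),'board':(0,0,0)}
near={'side':{'knob_top':(294,228),'knob_grip':(294,232),'dial':(296,258),'post_top':(359,213),'slide':(358,237),'board':(329,266)},'top':{'knob_top':(309,208),'knob_grip':(312,211),'dial':(309,214),'post_top':(354,275),'slide':(354,277),'board':(331,248)}}
obs=[]
for c in near:
    robot.snapshot(c)
    for n in M:
        for r in robot.place_of(c,n):
            if np.hypot(*(np.array(r['pixel'])-near[c][n]))<9: obs.append((c,M[n],r['pixel'],n)); break
for p,(x,y) in zip([(287,181),(397,212),(369,311),(256,276)],[(105,130),(105,-110),(-105,-110),(-105,130)]): obs.append(('top',(x,y,60),p,'corner'))
def tw(v,P):
    c,s=np.cos(v[2]),np.sin(v[2]); return np.array([v[0]+c*P[0]-s*P[1],v[1]+s*P[0]+c*P[1],P[2]])
def f(v): return np.concatenate([proj(c,tw(v,P))[0]-p for c,P,p,n in obs])
r=least_squares(f,[528,22,-.25],loss='soft_l1',x_scale=[10,10,.1]); v=r.x
print(v)
for o,e in zip(obs,f(v).reshape(-1,2)): print(o[0],o[3],e)
for n in M: print(n,tw(v,M[n]))
# overlay
L=[[(105,130,60),(105,-110,60),(-105,-110,60),(-105,130,60)],
 [(45+26*np.cos(a),60+26*np.sin(a),135) for a in np.linspace(0,6.3,30)],[(45+48*np.cos(a),60+48*np.sin(a),96) for a in np.linspace(0,6.3,30)],
 [(-45+9*np.cos(a),-60+9*np.sin(a),124) for a in np.linspace(0,6.3,30)],[(-63,65,74.5),(-27,65,74.5),(-27,-77,74.5),(-63,-77,74.5)]]
for c in near:
    im=robot.snapshot(c)[:,:,::-1].copy(); S=5
    x0,y0=(230,170) if c=='top' else (245,180)
    im=cv2.resize(im[y0:y0+118,x0:x0+158],None,fx=S,fy=S,interpolation=cv2.INTER_CUBIC) if 0 else cv2.resize(im[y0:y0+150,x0:x0+190],None,fx=4,fy=4,interpolation=cv2.INTER_CUBIC)
    for l in L:
        p=(proj(c,[tw(v,q) for q in l])+.5-[x0,y0])*4
        cv2.polylines(im,[np.int32(p)],True,(0,255,0),1)
    cv2.imwrite(f'pics/ov_{c}.png',im)
E
```

```text
[529.42  21.91  -0.3 ]
side knob_top [-0.    0.51]
side knob_grip [-0.48 -2.29]
side dial [-1.01 -0.12]
side post_top [1.23 0.45]
side slide [-0.18 -2.12]
side board [-1.89  1.13]
top knob_top [ 0.77 -0.38]
top knob_grip [0.29 1.89]
top dial [0.24 2.09]
top post_top [-1.47 -2.69]
top slide [0.88 0.1 ]
top board [-0.35 -0.67]
top corner [-2.   -1.32]
top corner [0.9  0.43]
top corner [0.54 1.21]
top corner [-1.41  1.99]
knob_top [590.35  65.65 135.  ]
knob_grip [590.35  65.65 125.  ]
dial [590.35  65.65  60.  ]
post_top [468.5  -21.83 124.  ]
slide [468.5  -21.83  60.  ]
board [529.42  21.91   0.  ]
```

View pics/ov_top.png

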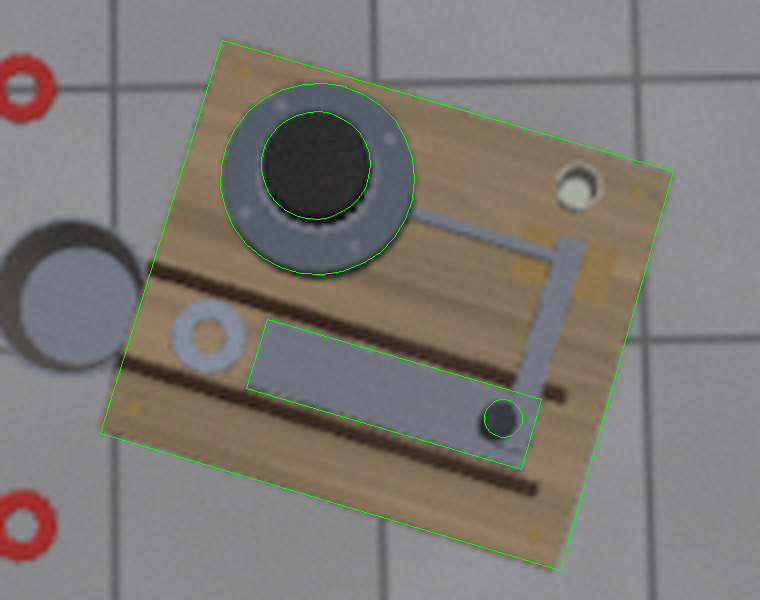

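View pics/ov_side.png

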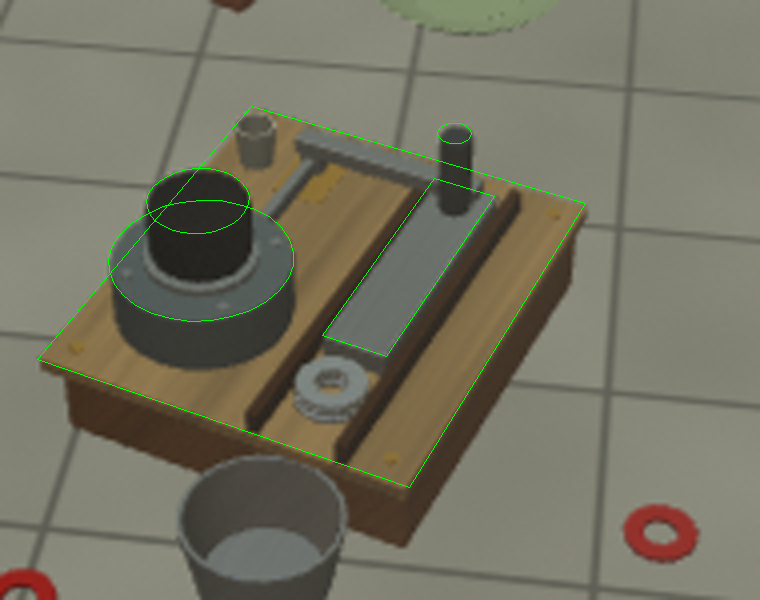

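Call:
apply_moves(
  rows=[
    [[0,0,0,0,-0.1,0,1],[0,0,0,0,-0.1,0,1],[0,0,0,0,-0.1,0,1],[0,0,0,0,-0.1,0,1],[0,0,0,0,-0.1,0,1],[0,0,0,0,-0.1,0,1],[0,0,0,0,-0.1,0,1],[0,0,0,0,-0.1,0,1],[0,0,0,0,-0.1,0,1],[0,0,0,0,-0.1,0,1],[0,0,0,0,-0.1,0,1],[0,0,0,0,-0.1,0,1],[0,0,0,0,-0.1,0,1],[0,0,0,0,-0.1,0,1],[0,0,0,0,-0.1,0,1],[0,0,0,0,-0.1,0,1],[0,0,0,0,-0.1,0,1],[0,0,0,0,-0.1,0,1],[0,0,0,0,-0.1,0,1]],
  ],
)

```text
t: 3.28
tcp_pos: [210.5, -588.5, 207.1]
eef_rot: [-1.571, -0.0, -0.893]
force: [-0.2, -0.4, -0.0]
grip_width: 1.0
```

```bash
cat > st.py <<'E'
from h import *
import sys
from scipy.spatial.transform import Rotation as Ro
np.set_printoptions(precision=3,suppress=True)
s=robot.get_state()
print('t %.2f'%s['t'],'q',s['q'],'tcp',s['tcp_pos'],'rot',s['eef_rot'],'grip %.3f'%s['grip_width'])
print('F',s['force'],'M',s['moment'],'tau7 %.3f'%s['tau'][6])
if len(sys.argv)>3:
    d=np.array([float(a) for a in sys.argv[1:4]])-s['tcp_pos']
    R=Ro.from_euler('xyz',s['eef_rot']).as_matrix()
    print('d world',d,'tool',R.T@d)
E
python3 st.py 590.35 65.65 207
```

```text
t 3.28 q [ 1.411  0.47  -0.399  1.546  0.193  1.164  1.652] tcp [ 210.533 -588.53   207.063] rot [-1.571 -0.    -0.893] grip 1.000
F [-0.238 -0.379 -0.008] M [-0.02   0.021  0.02 ] tau7 -2.270
d world [379.817 654.18   -0.063] tool [-271.502   -0.067  706.045]
```

Call:
apply_moves(
  rows=[
    [[-0.0105,0,0.027,0,0,0,1],[-0.0105,0,0.027,0,0,0,1],[-0.0105,0,0.027,0,0,0,1],[-0.0105,0,0.027,0,0,0,1],[-0.0105,0,0.027,0,0,0,1],[-0.0105,0,0.027,0,0,0,1],[-0.0105,0,0.027,0,0,0,1],[-0.0105,0,0.027,0,0,0,1],[-0.0105,0,0.027,0,0,0,1],[-0.0105,0,0.027,0,0,0,1],[-0.0105,0,0.027,0,0,0,1],[-0.0105,0,0.027,0,0,0,1],[-0.0105,0,0.027,0,0,0,1],[-0.0105,0,0.027,0,0,0,1],[-0.0105,0,0.027,0,0,0,1],[-0.0105,0,0.027,0,0,0,1],[-0.0105,0,0.027,0,0,0,1],[-0.0105,0,0.027,0,0,0,1],[-0.0105,0,0.027,0,0,0,1],[-0.0105,0,0.027,0,0,0,1]],
  ],
)

```text
t: 4.95
tcp_pos: [502.6, -86.5, 207.2]
eef_rot: [-1.571, -0.0, -0.898]
force: [0.5, -0.8, 0.6]
grip_width: 1.001
```

```bash
python3 st.py 590.35 65.65 207
```

```text
t 4.95 q [ 0.58   0.323 -0.654  1.809  0.221  1.083  0.519] tcp [502.63  -86.514 207.171] rot [-1.571 -0.    -0.898] grip 1.001
F [ 0.494 -0.756  0.629] M [ 0.006 -0.009 -0.007] tau7 1.535
d world [ 87.72  152.164  -0.171] tool [-64.386   0.15  163.411]
```

Call:
apply_moves(
  rows=[
    [[-0.0105,0,0.027,0,0,0,1],[-0.0105,0,0.027,0,0,0,1],[-0.0105,0,0.027,0,0,0,1],[-0.0105,0,0.027,0,0,0,1],[-0.01,0,0.025,0,0,0,1],[-0.006,0,0.014,0,0,0,1],[0,0,0,0,0,0,1],[0,0,0,0,0,0,1]],
  ],
)

```text
t: 5.62
tcp_pos: [580.8, 50.1, 206.8]
eef_rot: [-1.571, 0.0, -0.896]
force: [-0.0, -0.3, 0.2]
grip_width: 1.001
```

```bash
python3 st.py 590.35 65.65 104; python3 -c "
from h import *
save('top','t1')"
```

```text
t 5.62 q [ 0.284  0.45  -0.657  1.638  0.294  1.155  0.23 ] tcp [580.835  50.102 206.813] rot [-1.571  0.    -0.896] grip 1.001
F [-0.022 -0.269  0.188] M [-0.008 -0.045 -0.006] tau7 -0.186
d world [   9.515   15.548 -102.813] tool [ -6.165 102.812  17.162]
```

View pics/t1.png

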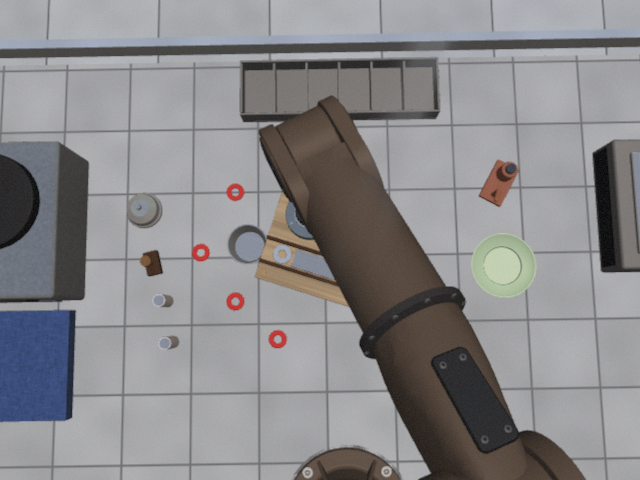

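Call:
apply_moves(
  rows=[
    [[-0.003,0,0.0085,0,0,0,1],[-0.003,0,0.0085,0,0,0,1],[0,0.015,0,0,0,0,1],[0,0.015,0,0,0,0,1],[0,0,0,0,0,0,1],[0,0,0,0,0,0,1]],
  ],
)

```text
t: 6.17
tcp_pos: [590.1, 64.4, 176.7]
eef_rot: [-1.572, 0.001, -0.898]
force: [-0.0, 0.6, -0.0]
grip_width: 0.999
```

```bash
python3 st.py 590.35 65.65 104; python3 -c "
from h import *
im=save('side','s1')
cv2.imwrite('pics/s1c.png',cv2.resize(im[130:330,180:440,::-1],None,fx=3,fy=3))"
```

```text
t 6.17 q [ 0.246  0.494 -0.644  1.651  0.324  1.108  0.185] tcp [590.109  64.437 176.667] rot [-1.572  0.001 -0.898] grip 0.999
F [-0.032  0.63  -0.022] M [-0.03  -0.002  0.016] tau7 -0.083
d world [  0.241   1.213 -72.667] tool [-0.747 72.666  1.034]
```

View pics/s1c.png

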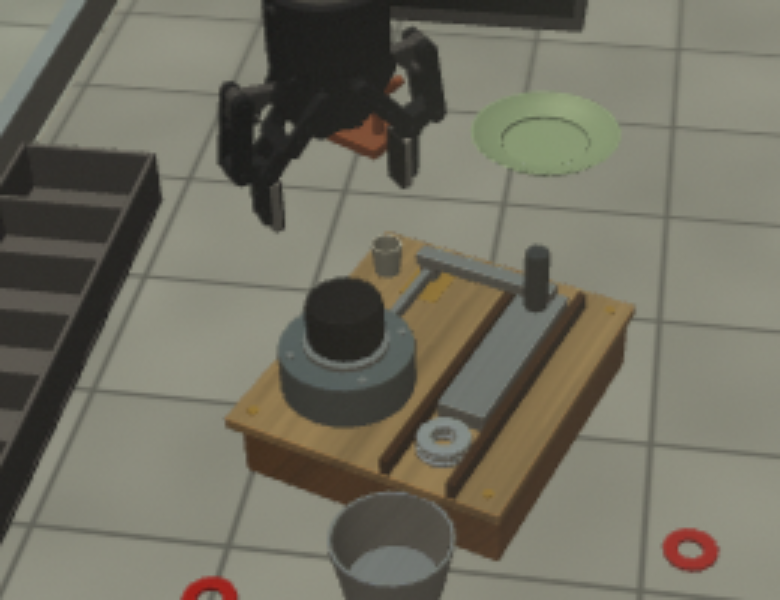

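Call:
apply_moves(
  rows=[
    [[-0.0007,0.015,0.001,0,0,0,1],[0,0.015,0,0,0,0,1],[0,0.015,0,0,0,0,1],[0,0.015,0,0,0,0,1],[0,0.0125,0,0,0,0,1],[0,0,0,0,0,0,1],[0,0,0,0,0,0,1]],
  ],
)

```text
t: 6.8
tcp_pos: [590.9, 65.8, 104.8]
eef_rot: [-1.571, 0.0, -0.898]
force: [0.9, -0.4, 1.1]
grip_width: 1.004
```

```bash
python3 st.py 590.35 65.65 104; python3 -c "
from h import *
im=save('side','s2')
cv2.imwrite('pics/s2c.png',cv2.resize(im[130:330,180:440,::-1],None,fx=3,fy=3))"
```

```text
t 6.80 q [ 0.219  0.566 -0.613  1.73   0.384  0.968  0.131] tcp [590.86   65.815 104.764] rot [-1.571  0.    -0.898] grip 1.004
F [ 0.881 -0.371  1.121] M [-0.     0.007 -0.013] tau7 -0.076
d world [-0.51  -0.165 -0.764] tool [-0.189  0.764 -0.501]
```

View pics/s2c.png

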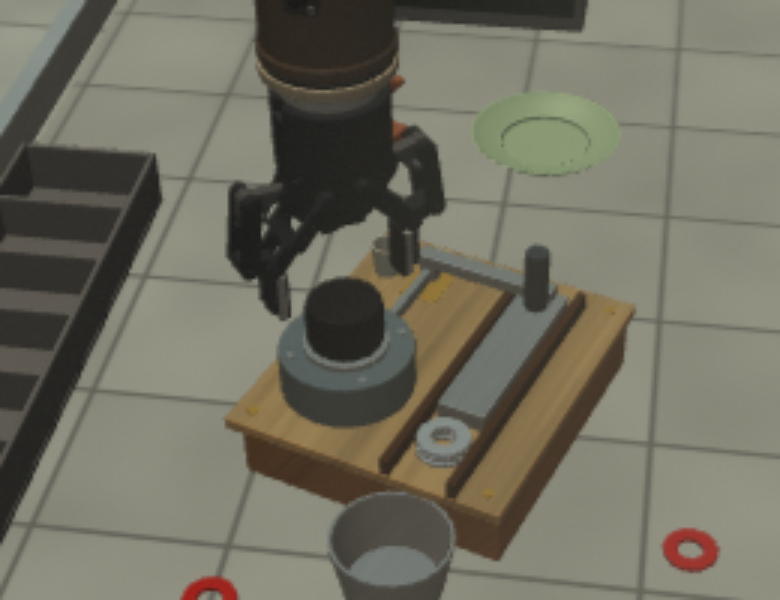

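```bash
python3 - <<'E'
from h import *
c=np.array([590.9,65.8]);u=np.array([np.sin(.898),np.cos(.898)])
for z in (105,111,118,124,130):
    print(z,[((proj('side',[*(c+s*u*44),z])[0]-[180,130])*3).round() for s in(1,-1)],((proj('side',[*c,z])[0]-[180,130])*3).round())
E
```

```text
105 [array([286., 354.]), array([399., 312.])] [343. 333.]
111 [array([285., 348.]), array([399., 305.])] [343. 326.]
118 [array([284., 340.]), array([399., 297.])] [342. 318.]
124 [array([284., 333.]), array([398., 291.])] [342. 311.]
130 [array([283., 326.]), array([398., 284.])] [341. 305.]
```

Call:
apply_moves(
  rows=[
    [[0,0,0,0,0,0,0.4],[0,0,0,0,0,0,0.4],[0,0,0,0,0,0,0.4],[0,0,0,0,0,0,0.4]],
  ],
)

```text
t: 7.18
tcp_pos: [591.0, 65.8, 105.0]
eef_rot: [-1.57, -0.001, -0.898]
force: [0.9, 0.3, 0.6]
grip_width: 0.701
```

```bash
python3 st.py 590.35 65.65 104; python3 -c "
from h import *
im=save('side','s3')
cv2.imwrite('pics/s3c.png',cv2.resize(im[180:280,240:370,::-1],None,fx=6,fy=6,interpolation=2))"
```

```text
t 7.18 q [ 0.219  0.566 -0.613  1.731  0.384  0.967  0.131] tcp [591.034  65.808 105.022] rot [-1.57  -0.001 -0.898] grip 0.701
F [0.88  0.313 0.568] M [ 0.04  -0.027 -0.012] tau7 0.002
d world [-0.684 -0.158 -1.022] tool [-0.303  1.022 -0.634]
```

View pics/s3c.png

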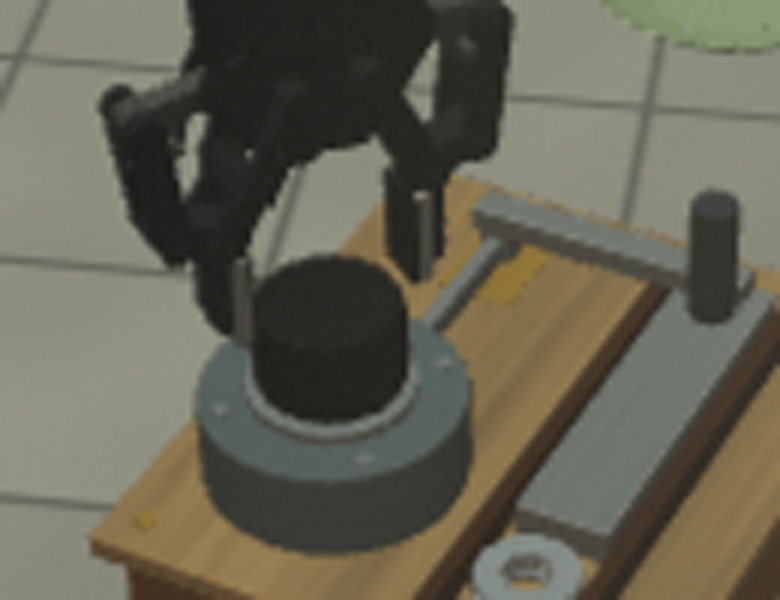

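Call:
apply_moves(
  rows=[
    [[0,0.0035,0,0,0,0,0.4],[0,0.0035,0,0,0,0,0.4],[0,0,0,0,0,0,0.4]],
  ],
)

```text
t: 7.48
tcp_pos: [590.2, 65.5, 96.6]
eef_rot: [-1.572, 0.001, -0.898]
force: [-0.8, 0.5, -0.4]
grip_width: 0.699
```

Call:
apply_moves(
  rows=[
    [[0,0,0,0,0,0,0.2],[0,0,0,0,0,0,0.1],[0,0,0,0,0,0,-0.2],[0,0,0,0,0,0,-1],[0,0,0,0,0,0,-1],[0,0,0,0,0,0,-1]],
  ],
)

```text
t: 7.98
tcp_pos: [590.4, 65.5, 97.6]
eef_rot: [-1.571, -0.0, -0.898]
force: [-3.5, -1.2, 5.4]
grip_width: 0.578
```

```bash
python3 st.py 590.35 65.65 104; python3 -c "
from h import *
im=save('side','s4')
cv2.imwrite('pics/s4c.png',cv2.resize(im[180:280,240:370,::-1],None,fx=6,fy=6,interpolation=2))"
```

```text
t 7.98 q [ 0.216  0.574 -0.609  1.738  0.391  0.954  0.125] tcp [590.444  65.542  97.553] rot [-1.571 -0.    -0.898] grip 0.578
F [-3.506 -1.221  5.393] M [-0.447  0.827  0.05 ] tau7 -0.014
d world [-0.094  0.108  6.447] tool [-0.143 -6.447 -0.011]
```

View pics/s4c.png

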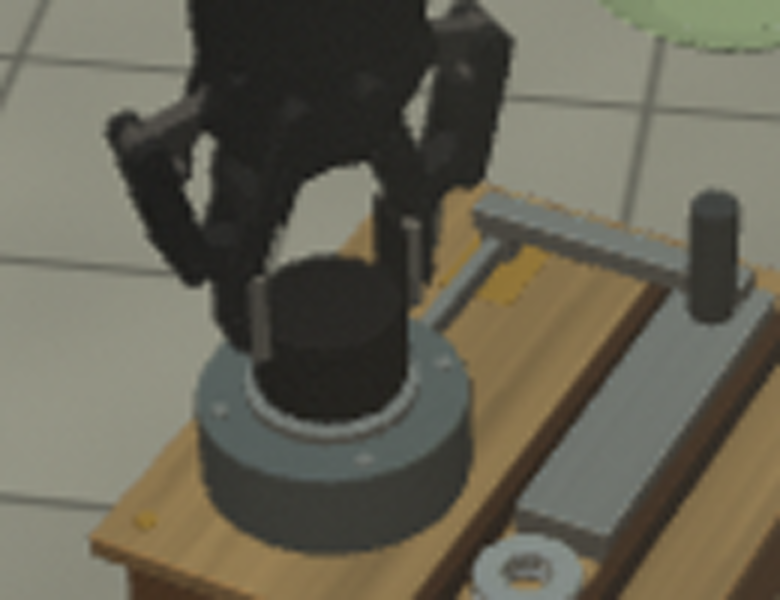

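```bash
cat > m.py <<'E'
from bench import robot
s=robot.get_state();f=s['force'];print('t %.2f yaw %.3f q7 %.3f Mz %.3f tau7 %.3f F %.1f %.1f %.1f Mxy %.2f %.2f w %.3f'%(s['t'],s['eef_rot'][2],s['q'][6],s['moment'][2],s['tau'][6],*f,*s['moment'][:2],s['grip_width']))
E
python3 m.py
```

```text
t 8.03 yaw -0.898 q7 0.125 Mz -0.042 tau7 -0.015 F -4.1 -1.7 5.3 Mxy -0.38 1.01 w 0.581
```

Call:
apply_moves(
  rows=[
    [[0,0,0,0,0.03,0,-1]],
  ],
)

```text
t: 8.12
tcp_pos: [590.4, 65.6, 97.5]
eef_rot: [-1.571, 0.0, -0.928]
force: [-4.5, -1.3, 5.7]
grip_width: 0.577
```

```bash
python3 m.py
```

```text
t 8.12 yaw -0.928 q7 0.100 Mz 0.041 tau7 1.202 F -4.5 -1.3 5.7 Mxy -0.51 1.03 w 0.577
```

Call:
apply_moves(
  rows=[
    [[0,0,0,0,0.03,0,-1]],
  ],
)

```text
t: 8.2
tcp_pos: [590.4, 65.6, 97.5]
eef_rot: [-1.572, 0.0, -0.959]
force: [-5.1, -2.3, 4.8]
grip_width: 0.576
```

```bash
python3 m.py
```

```text
t 8.20 yaw -0.959 q7 0.073 Mz 0.044 tau7 0.756 F -5.1 -2.3 4.8 Mxy -0.43 1.02 w 0.576
```

Call:
apply_moves(
  rows=[
    [[0,0,0,0,0.03,0,-1]],
  ],
)

```text
t: 8.28
tcp_pos: [590.4, 65.6, 97.6]
eef_rot: [-1.571, -0.0, -0.989]
force: [-4.3, -2.3, 6.7]
grip_width: 0.579
```

```bash
python3 m.py
```

```text
t 8.28 yaw -0.989 q7 0.047 Mz 0.074 tau7 0.641 F -4.3 -2.3 6.7 Mxy -0.42 1.03 w 0.579
```

Call:
apply_moves(
  rows=[
    [[0,0,0,0,0.03,0,-1]],
  ],
)

```text
t: 8.37
tcp_pos: [590.4, 65.5, 97.5]
eef_rot: [-1.572, -0.0, -1.019]
force: [-4.3, -1.3, 6.0]
grip_width: 0.583
```

```bash
python3 m.py
```

```text
t 8.37 yaw -1.019 q7 0.022 Mz 0.013 tau7 0.630 F -4.3 -1.3 6.0 Mxy -0.51 1.05 w 0.583
```

Call:
apply_moves(
  rows=[
    [[0,0,0,0,0.03,0,-1]],
  ],
)

```text
t: 8.45
tcp_pos: [590.4, 65.5, 97.5]
eef_rot: [-1.572, -0.0, -1.049]
force: [-4.7, -1.5, 5.0]
grip_width: 0.577
```

```bash
python3 m.py
```

```text
t 8.45 yaw -1.049 q7 -0.004 Mz -0.003 tau7 0.629 F -4.7 -1.5 5.0 Mxy -0.48 1.08 w 0.577
```

Call:
apply_moves(
  rows=[
    [[0,0,0,0,0.03,0,-1]],
  ],
)

```text
t: 8.53
tcp_pos: [590.3, 65.5, 97.6]
eef_rot: [-1.572, -0.0, -1.079]
force: [-3.6, -1.8, 6.3]
grip_width: 0.58
```

```bash
python3 m.py
```

```text
t 8.53 yaw -1.079 q7 -0.030 Mz 0.025 tau7 0.629 F -3.6 -1.8 6.3 Mxy -0.50 1.05 w 0.580
```

Call:
apply_moves(
  rows=[
    [[0,0,0,0,0.03,0,-1]],
  ],
)

```text
t: 8.62
tcp_pos: [590.3, 65.5, 97.6]
eef_rot: [-1.572, -0.0, -1.109]
force: [-3.9, -1.9, 5.6]
grip_width: 0.582
```

```bash
python3 m.py
```

```text
t 8.62 yaw -1.109 q7 -0.056 Mz 0.006 tau7 0.629 F -3.9 -1.9 5.6 Mxy -0.46 1.10 w 0.582
```

Call:
apply_moves(
  rows=[
    [[0,0,0,0,0.03,0,-1]],
  ],
)

```text
t: 8.7
tcp_pos: [590.3, 65.5, 97.5]
eef_rot: [-1.572, -0.0, -1.139]
force: [-5.0, -2.6, 6.4]
grip_width: 0.573
```

```bash
python3 m.py
```

```text
t 8.70 yaw -1.139 q7 -0.081 Mz 0.016 tau7 0.629 F -5.0 -2.6 6.4 Mxy -0.49 1.11 w 0.573
```

Call:
apply_moves(
  rows=[
    [[0,0,0,0,0.03,0,-1]],
  ],
)

```text
t: 8.78
tcp_pos: [590.3, 65.5, 97.6]
eef_rot: [-1.572, -0.0, -1.169]
force: [-4.6, -1.4, 6.2]
grip_width: 0.58
```

```bash
python3 m.py
```

```text
t 8.78 yaw -1.169 q7 -0.107 Mz -0.002 tau7 0.629 F -4.6 -1.4 6.2 Mxy -0.52 1.11 w 0.580
```

Call:
apply_moves(
  rows=[
    [[0,0,0,0,0.03,0,-1]],
  ],
)

```text
t: 8.87
tcp_pos: [590.3, 65.5, 97.5]
eef_rot: [-1.572, -0.0, -1.199]
force: [-5.3, -3.0, 5.9]
grip_width: 0.582
```

```bash
python3 m.py
```

```text
t 8.87 yaw -1.199 q7 -0.133 Mz 0.019 tau7 0.629 F -5.3 -3.0 5.9 Mxy -0.47 1.15 w 0.582
```

Call:
apply_moves(
  rows=[
    [[0,0,0,0,0.03,0,-1]],
  ],
)

```text
t: 8.95
tcp_pos: [590.2, 65.6, 97.5]
eef_rot: [-1.572, -0.0, -1.229]
force: [-4.8, -1.3, 6.9]
grip_width: 0.579
```

```bash
python3 m.py
```

```text
t 8.95 yaw -1.229 q7 -0.158 Mz 0.239 tau7 0.422 F -4.8 -1.3 6.9 Mxy -0.25 1.21 w 0.579
```

Call:
apply_moves(
  rows=[
    [[0,0,0,0,0.03,0,-1]],
  ],
)

```text
t: 9.03
tcp_pos: [590.1, 65.7, 97.5]
eef_rot: [-1.572, -0.0, -1.259]
force: [-4.9, -2.3, 6.1]
grip_width: 0.578
```

```bash
python3 m.py
```

```text
t 9.03 yaw -1.259 q7 -0.184 Mz 0.269 tau7 0.359 F -4.9 -2.3 6.1 Mxy -0.47 1.20 w 0.578
```

Call:
apply_moves(
  rows=[
    [[0,0,0,0,0.03,0,-1]],
  ],
)

```text
t: 9.12
tcp_pos: [590.1, 65.7, 97.5]
eef_rot: [-1.572, -0.0, -1.289]
force: [-5.2, -2.6, 7.2]
grip_width: 0.578
```

```bash
python3 m.py
```

```text
t 9.12 yaw -1.289 q7 -0.209 Mz 0.147 tau7 0.389 F -5.2 -2.6 7.2 Mxy -0.56 1.37 w 0.578
```

Call:
apply_moves(
  rows=[
    [[0,0,0,0,0.03,0,-1]],
  ],
)

```text
t: 9.2
tcp_pos: [590.1, 65.7, 97.5]
eef_rot: [-1.572, -0.0, -1.319]
force: [-6.1, -3.5, 6.4]
grip_width: 0.581
```

```bash
python3 m.py
```

```text
t 9.20 yaw -1.319 q7 -0.235 Mz 0.023 tau7 0.552 F -6.1 -3.5 6.4 Mxy -0.43 1.25 w 0.581
```

Call:
apply_moves(
  rows=[
    [[0,0,0,0,0.03,0,-1]],
  ],
)

```text
t: 9.28
tcp_pos: [590.2, 65.5, 97.5]
eef_rot: [-1.572, -0.0, -1.349]
force: [-3.8, -1.4, 5.7]
grip_width: 0.577
```

```bash
python3 m.py
```

```text
t 9.28 yaw -1.349 q7 -0.261 Mz 0.033 tau7 0.676 F -3.8 -1.4 5.7 Mxy -0.41 1.27 w 0.577
```

Call:
apply_moves(
  rows=[
    [[0,0,0,0,0.03,0,-1]],
  ],
)

```text
t: 9.37
tcp_pos: [590.1, 65.5, 97.5]
eef_rot: [-1.572, -0.0, -1.379]
force: [-6.0, -2.9, 6.4]
grip_width: 0.578
```

```bash
python3 m.py
```

```text
t 9.37 yaw -1.379 q7 -0.287 Mz -0.019 tau7 0.630 F -6.0 -2.9 6.4 Mxy -0.50 1.27 w 0.578
```

Call:
apply_moves(
  rows=[
    [[0,0,0,0,0.03,0,-1]],
  ],
)

```text
t: 9.45
tcp_pos: [590.1, 65.5, 97.6]
eef_rot: [-1.572, -0.0, -1.409]
force: [-4.8, -1.8, 6.2]
grip_width: 0.583
```

```bash
python3 m.py
```

```text
t 9.45 yaw -1.409 q7 -0.312 Mz 0.039 tau7 0.629 F -4.8 -1.8 6.2 Mxy -0.45 1.27 w 0.583
```

Call:
apply_moves(
  rows=[
    [[0,0,0,0,0.03,0,-1]],
  ],
)

```text
t: 9.53
tcp_pos: [590.1, 65.5, 97.6]
eef_rot: [-1.572, -0.0, -1.439]
force: [-4.8, -1.6, 6.6]
grip_width: 0.576
```

```bash
python3 m.py
```

```text
t 9.53 yaw -1.439 q7 -0.338 Mz -0.044 tau7 0.629 F -4.8 -1.6 6.6 Mxy -0.44 1.33 w 0.576
```

Call:
apply_moves(
  rows=[
    [[0,0,0,0,0.03,0,-1]],
  ],
)

```text
t: 9.62
tcp_pos: [590.1, 65.6, 97.6]
eef_rot: [-1.572, -0.0, -1.469]
force: [-5.3, -2.0, 8.1]
grip_width: 0.578
```

```bash
python3 m.py
```

```text
t 9.62 yaw -1.469 q7 -0.364 Mz 0.224 tau7 0.419 F -5.3 -2.0 8.1 Mxy -0.24 1.32 w 0.578
```

Call:
apply_moves(
  rows=[
    [[0,0,0,0,0.03,0,-1]],
  ],
)

```text
t: 9.7
tcp_pos: [590.0, 65.8, 97.5]
eef_rot: [-1.572, -0.0, -1.499]
force: [-5.2, -0.9, 6.2]
grip_width: 0.578
```

```bash
python3 m.py
```

```text
t 9.70 yaw -1.499 q7 -0.389 Mz 0.348 tau7 0.325 F -5.2 -0.9 6.2 Mxy -0.43 1.19 w 0.578
```

Call:
apply_moves(
  rows=[
    [[0,0,0,0,0.03,0,-1]],
  ],
)

```text
t: 9.78
tcp_pos: [590.0, 65.7, 97.5]
eef_rot: [-1.572, -0.001, -1.529]
force: [-5.2, -2.1, 6.3]
grip_width: 0.58
```

```bash
python3 m.py
```

```text
t 9.78 yaw -1.529 q7 -0.415 Mz 0.351 tau7 0.284 F -5.2 -2.1 6.3 Mxy -0.35 1.31 w 0.580
```

Call:
apply_moves(
  rows=[
    [[0,0,0,0,0.03,0,-1]],
  ],
)

```text
t: 9.87
tcp_pos: [589.9, 65.7, 97.5]
eef_rot: [-1.572, -0.001, -1.559]
force: [-5.9, -1.3, 7.4]
grip_width: 0.579
```

```bash
python3 m.py
```

```text
t 9.87 yaw -1.559 q7 -0.441 Mz 0.291 tau7 0.544 F -5.9 -1.3 7.4 Mxy -0.05 1.44 w 0.579
```

Call:
apply_moves(
  rows=[
    [[0,0,0,0,0.03,0,-1]],
  ],
)

```text
t: 9.95
tcp_pos: [590.0, 65.5, 97.6]
eef_rot: [-1.572, -0.001, -1.589]
force: [-4.7, -1.8, 5.7]
grip_width: 0.58
```

```bash
python3 m.py
```

```text
t 9.95 yaw -1.589 q7 -0.466 Mz -0.047 tau7 0.681 F -4.7 -1.8 5.7 Mxy -0.35 1.37 w 0.580
```

Call:
apply_moves(
  rows=[
    [[0,0,0,0,0.03,0,-1]],
  ],
)

```text
t: 10.03
tcp_pos: [590.0, 65.6, 97.5]
eef_rot: [-1.572, -0.001, -1.619]
force: [-5.3, -2.0, 6.9]
grip_width: 0.578
```

```bash
python3 m.py
```

```text
t 10.03 yaw -1.619 q7 -0.492 Mz 0.024 tau7 0.631 F -5.3 -2.0 6.9 Mxy -0.41 1.40 w 0.578
```

Call:
apply_moves(
  rows=[
    [[0,0,0,0,0.03,0,-1]],
  ],
)

```text
t: 10.12
tcp_pos: [590.0, 65.6, 97.5]
eef_rot: [-1.572, -0.001, -1.649]
force: [-5.8, -1.7, 6.8]
grip_width: 0.58
```

```bash
python3 m.py
```

```text
t 10.12 yaw -1.649 q7 -0.518 Mz 0.003 tau7 0.629 F -5.8 -1.7 6.8 Mxy -0.34 1.45 w 0.580
```

Call:
apply_moves(
  rows=[
    [[0,0,0,0,0.03,0,-1]],
  ],
)

```text
t: 10.2
tcp_pos: [589.9, 65.6, 97.5]
eef_rot: [-1.572, -0.001, -1.679]
force: [-5.1, -3.0, 6.6]
grip_width: 0.58
```

```bash
python3 m.py
```

```text
t 10.20 yaw -1.679 q7 -0.544 Mz 0.012 tau7 0.629 F -5.1 -3.0 6.6 Mxy -0.40 1.44 w 0.580
```

Call:
apply_moves(
  rows=[
    [[0,0,0,0,0.03,0,-1]],
  ],
)

```text
t: 10.28
tcp_pos: [590.0, 65.7, 97.5]
eef_rot: [-1.572, -0.001, -1.709]
force: [-5.0, -0.5, 6.3]
grip_width: 0.578
```

```bash
python3 m.py
```

```text
t 10.28 yaw -1.709 q7 -0.569 Mz 0.310 tau7 0.363 F -5.0 -0.5 6.3 Mxy -0.25 1.34 w 0.578
```

Call:
apply_moves(
  rows=[
    [[0,0,0,0,0.03,0,-1]],
  ],
)

```text
t: 10.37
tcp_pos: [589.9, 65.9, 97.5]
eef_rot: [-1.572, -0.001, -1.738]
force: [-7.8, -2.2, 7.5]
grip_width: 0.582
```

```bash
python3 m.py
```

```text
t 10.37 yaw -1.738 q7 -0.595 Mz 0.102 tau7 0.178 F -7.8 -2.2 7.5 Mxy -0.70 1.60 w 0.582
```

Call:
apply_moves(
  rows=[
    [[0,0,0,0,0.03,0,-1]],
  ],
)

```text
t: 10.45
tcp_pos: [589.8, 65.8, 97.5]
eef_rot: [-1.572, -0.001, -1.768]
force: [-7.3, -0.9, 9.0]
grip_width: 0.581
```

```bash
python3 m.py
```

```text
t 10.45 yaw -1.768 q7 -0.620 Mz 0.304 tau7 0.371 F -7.3 -0.9 9.0 Mxy -0.35 1.53 w 0.581
```

Call:
apply_moves(
  rows=[
    [[0,0,0,0,0.03,0,-1]],
  ],
)

```text
t: 10.53
tcp_pos: [589.8, 65.7, 97.5]
eef_rot: [-1.572, -0.001, -1.799]
force: [-7.2, -1.7, 8.3]
grip_width: 0.58
```

```bash
python3 m.py
```

```text
t 10.53 yaw -1.799 q7 -0.646 Mz -0.006 tau7 0.570 F -7.2 -1.7 8.3 Mxy -0.38 1.56 w 0.580
```

Call:
apply_moves(
  rows=[
    [[0,0,0,0,0.02,0,-1]],
  ],
)

```text
t: 10.62
tcp_pos: [589.8, 65.6, 97.5]
eef_rot: [-1.572, -0.001, -1.819]
force: [-3.3, -2.8, 8.5]
grip_width: 0.578
```

```bash
python3 m.py
```

```text
t 10.62 yaw -1.819 q7 -0.664 Mz -0.015 tau7 0.271 F -3.3 -2.8 8.5 Mxy -0.30 0.93 w 0.578
```

Call:
apply_moves(
  rows=[
    [[0,0,0,0,0.02,0,-1]],
  ],
)

```text
t: 10.7
tcp_pos: [589.9, 65.6, 97.5]
eef_rot: [-1.572, -0.001, -1.839]
force: [-5.8, -2.2, 7.0]
grip_width: 0.581
```

```bash
python3 m.py
```

```text
t 10.70 yaw -1.839 q7 -0.680 Mz 0.003 tau7 0.374 F -5.8 -2.2 7.0 Mxy -0.39 1.52 w 0.581
```

Call:
apply_moves(
  rows=[
    [[0,0,0,0,0.02,0,-1]],
  ],
)

```text
t: 10.78
tcp_pos: [589.9, 65.6, 97.5]
eef_rot: [-1.572, -0.001, -1.859]
force: [-6.2, -2.3, 8.3]
grip_width: 0.575
```

```bash
python3 m.py
```

```text
t 10.78 yaw -1.859 q7 -0.697 Mz 0.035 tau7 0.410 F -6.2 -2.3 8.3 Mxy -0.34 1.47 w 0.575
```

Call:
apply_moves(
  rows=[
    [[0,0,0,0,0.02,0,-1]],
  ],
)

```text
t: 10.87
tcp_pos: [589.8, 65.6, 97.5]
eef_rot: [-1.572, -0.001, -1.879]
force: [-5.7, -1.7, 6.9]
grip_width: 0.579
```

```bash
python3 m.py
```

```text
t 10.87 yaw -1.879 q7 -0.715 Mz 0.021 tau7 0.414 F -5.7 -1.7 6.9 Mxy -0.31 1.50 w 0.579
```

Call:
apply_moves(
  rows=[
    [[0,0,0,0,0,0,0.6],[0,0,0,0,0,0,0.6],[0,0,0,0,0,0,0.6],[0,0,0,0,0,0,0.6],[0,0,0,0,0,0,0.6]],
  ],
)

```text
t: 11.28
tcp_pos: [591.1, 65.9, 97.5]
eef_rot: [-1.57, 0.0, -1.878]
force: [-0.4, -0.4, -0.9]
grip_width: 0.802
```

Call:
apply_moves(
  rows=[
    [[0,-0.01,0,0,0,0,0.6],[0,-0.015,0,0,0,0,0.6],[0,-0.015,0,0,0,0,0.6],[0,-0.015,0,0,0,0,0.6],[0,0,0,0,0,0,0.6]],
  ],
)

```text
t: 11.7
tcp_pos: [592.7, 66.4, 156.3]
eef_rot: [-1.566, 0.003, -1.878]
force: [1.1, -0.1, 0.4]
grip_width: 0.798
```

```bash
python3 st.py 468.5 -21.8 150
```

```text
t 11.70 q [ 0.066  0.463 -0.379  1.69   0.196  1.02  -0.685] tcp [592.725  66.42  156.255] rot [-1.566  0.003 -1.878] grip 0.798
F [ 1.091 -0.061  0.42 ] M [ 0.003 -0.045  0.008] tau7 0.150
d world [-124.225  -88.22    -6.255] tool [121.652   5.513 -91.785]
```

Call:
apply_moves(
  rows=[
    [[0.015,0,-0.0113,0,0,0,0.6],[0.015,0,-0.0113,0,0,0,0.6],[0.015,0,-0.0113,0,0,0,0.6],[0.015,0,-0.0113,0,0,0,0.6],[0.015,0,-0.0113,0,0,0,0.6],[0.015,0,-0.0113,0,0,0,0.6],[0.015,0,-0.0113,0,0,0,0.6],[0.015,0,-0.0113,0,0,0,0.6],[0,0,0,0,0,0,0.6],[0,0,0,0,0,0,0.6],[0,0,0,0,0,0,0.6]],
  ],
)

```text
t: 12.62
tcp_pos: [469.0, -20.9, 152.8]
eef_rot: [-1.57, 0.001, -1.878]
force: [-0.7, 0.1, -0.4]
grip_width: 0.803
```

```bash
python3 st.py 468.5 -21.8 95; python3 -c "
from h import *
im=save('side','s5')
cv2.imwrite('pics/s5c.png',cv2.resize(im[150:300,250:450,::-1],None,fx=4,fy=4,interpolation=2))"
```

```text
t 12.62 q [ 0.257  0.275 -0.396  1.986  0.134  0.904 -0.515] tcp [468.979 -20.923 152.753] rot [-1.57   0.001 -1.878] grip 0.803
F [-0.665  0.126 -0.388] M [ 0.005 -0.038  0.013] tau7 0.028
d world [ -0.479  -0.877 -57.753] tool [ 1.01  57.752 -0.243]
```

View pics/s5c.png

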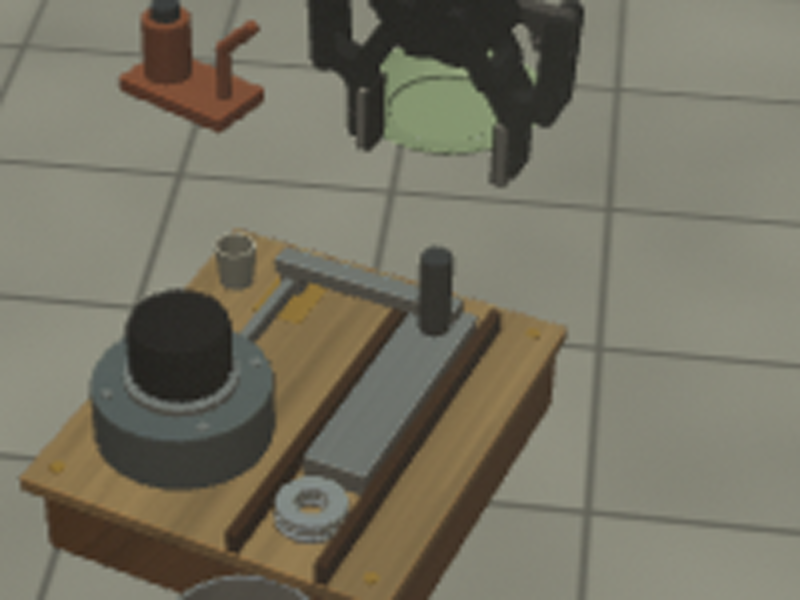

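Call:
apply_moves(
  rows=[
    [[0.001,0.015,0,0,0,0,0.6],[0,0.015,0,0,0,0,0.6],[0,0.015,0,0,0,0,0.4],[0,0.012,0,0,0,0,0.2],[0,0.003,0,0,0,0,0.0],[0,0,0,0,0,0,-0.2],[0,0,0,0,0,0,-0.3],[0,0,0,0,0,0,-0.3]],
  ],
)

```text
t: 13.33
tcp_pos: [468.8, -21.9, 93.2]
eef_rot: [-1.57, 0.0, -1.878]
force: [-0.8, -0.6, -0.2]
grip_width: 0.352
```

```bash
python3 st.py 468.5 -21.8 95; python3 -c "
from h import *
im=save('side','s6')
cv2.imwrite('pics/s6c.png',cv2.resize(im[150:300,250:450,::-1],None,fx=4,fy=4,interpolation=2))"
```

```text
t 13.33 q [ 0.234  0.356 -0.377  2.055  0.187  0.761 -0.564] tcp [468.778 -21.931  93.18 ] rot [-1.57   0.    -1.878] grip 0.352
F [-0.755 -0.587 -0.233] M [-0.038  0.064 -0.009] tau7 -0.002
d world [-0.278  0.131  1.82 ] tool [-0.042 -1.821 -0.302]
```

View pics/s6c.png

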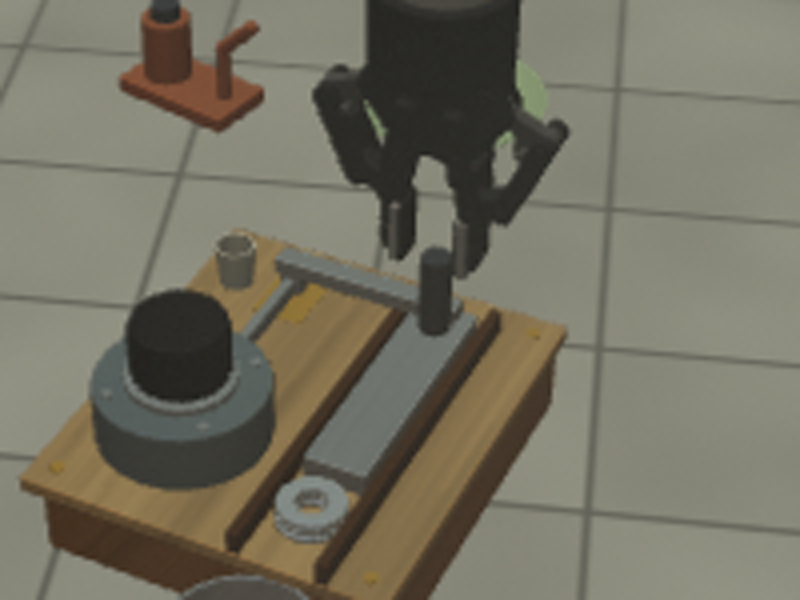

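Call:
apply_moves(
  rows=[
    [[0,0,0,0,0,0,-0.45],[0,0,0,0,0,0,-0.5],[0,0,0,0,0,0,-0.55],[0,0,0,0,0,0,-0.6],[0,0,0,0,0,0,-0.65]],
  ],
)

```text
t: 13.8
tcp_pos: [466.1, -21.8, 92.5]
eef_rot: [-1.574, -0.001, -1.877]
force: [-7.5, 1.7, 7.9]
grip_width: 0.188
```

```bash
python3 st.py 468.5 -21.8 95; python3 -c "
from h import *
im=save('side','s7')
cv2.imwrite('pics/s7c.png',cv2.resize(im[190:265,310:410,::-1],None,fx=8,fy=8,interpolation=2))"
```

```text
t 13.80 q [ 0.234  0.356 -0.377  2.058  0.186  0.763 -0.564] tcp [466.08  -21.764  92.534] rot [-1.574 -0.001 -1.877] grip 0.188
F [-7.486  1.729  7.891] M [ 0.595  1.714 -0.032] tau7 -0.030
d world [ 2.42  -0.036  2.466] tool [-0.694 -2.474  2.311]
```

View pics/s7c.png

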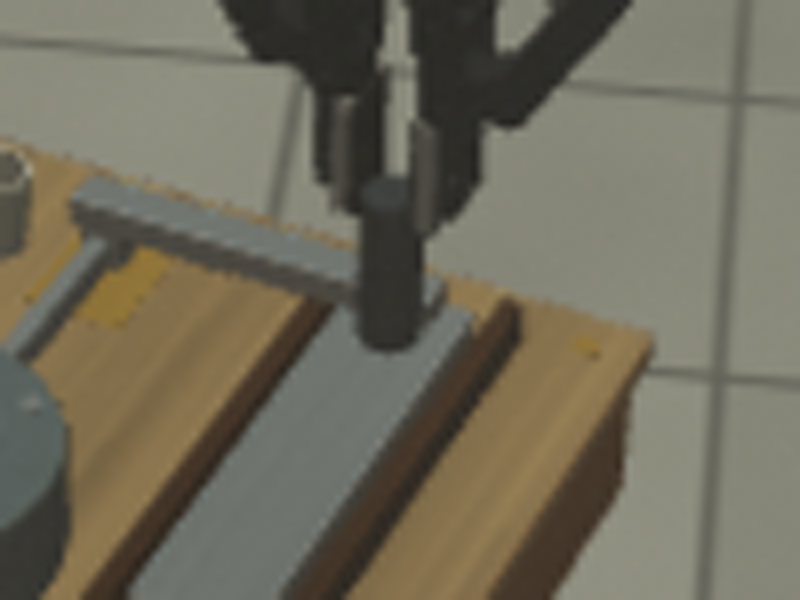

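Call:
apply_moves(
  rows=[
    [[0,0,-0.0025,0,0,0,-0.7],[-0.001,0,0,0,0,0,-0.7]],
  ],
)

```text
t: 14.02
tcp_pos: [466.1, -21.1, 92.8]
eef_rot: [-1.57, -0.0, -1.878]
force: [-0.3, -2.7, 1.2]
grip_width: 0.166
```

```bash
cat > p.py <<'E'
from bench import robot
import numpy as np
s=robot.get_state(); d=np.array([.295,.955]);b=np.array([468.5,-21.8]);p=s['tcp_pos'][:2]
print('t %.2f along %.2f lat %.2f Fy %.2f Flat %.2f Fz %.2f w %.3f'%(s['t'],(p-b)@d,(p-b)@[.955,-.295],s['force'][:2]@d,s['force'][:2]@[.955,-.295],s['force'][2],s['grip_width']))
E
python3 p.py
```

```text
t 14.02 along -0.07 lat -2.45 Fy -2.68 Flat 0.51 Fz 1.15 w 0.166
```

Call:
apply_moves(
  rows=[
    [[-0.001,0,0,0,0,0,-0.7]],
  ],
)

```text
t: 14.1
tcp_pos: [466.5, -20.1, 92.8]
eef_rot: [-1.57, -0.0, -1.879]
force: [0.2, -2.9, 1.8]
grip_width: 0.162
```

```bash
python3 p.py
```

```text
t 14.10 along 1.04 lat -2.40 Fy -2.71 Flat 1.04 Fz 1.81 w 0.162
```

Call:
apply_moves(
  rows=[
    [[-0.001,0,0,0,0,0,-0.7]],
  ],
)

```text
t: 14.18
tcp_pos: [466.9, -18.9, 92.8]
eef_rot: [-1.57, -0.0, -1.878]
force: [0.4, -2.1, 3.4]
grip_width: 0.171
```

```bash
python3 p.py
```

```text
t 14.18 along 2.27 lat -2.37 Fy -1.85 Flat 1.03 Fz 3.40 w 0.171
```

Moving with the 2 N drag. Carrying on in 1 mm steps past the gate zone.

Call:
apply_moves(
  rows=[
    [[-0.001,0,0,0,0,0,-0.7]],
  ],
)

```text
t: 14.27
tcp_pos: [467.3, -17.8, 92.8]
eef_rot: [-1.57, 0.0, -1.878]
force: [0.6, -1.8, 3.5]
grip_width: 0.164
```

```bash
python3 p.py
```

```text
t 14.27 along 3.48 lat -2.34 Fy -1.52 Flat 1.09 Fz 3.53 w 0.164
```

Call:
apply_moves(
  rows=[
    [[-0.001,0,0,0,0,0,-0.7]],
  ],
)

```text
t: 14.35
tcp_pos: [467.6, -16.7, 92.8]
eef_rot: [-1.57, 0.0, -1.878]
force: [1.1, -2.1, 4.5]
grip_width: 0.165
```

```bash
python3 p.py
```

```text
t 14.35 along 4.58 lat -2.34 Fy -1.72 Flat 1.67 Fz 4.51 w 0.165
```

Call:
apply_moves(
  rows=[
    [[-0.001,0,0,0,0,0,-0.7]],
  ],
)

```text
t: 14.43
tcp_pos: [467.9, -15.8, 92.8]
eef_rot: [-1.57, 0.0, -1.878]
force: [0.7, -2.5, 5.8]
grip_width: 0.168
```

```bash
python3 p.py
```

```text
t 14.43 along 5.61 lat -2.32 Fy -2.16 Flat 1.36 Fz 5.82 w 0.168
```

Call:
apply_moves(
  rows=[
    [[-0.001,0,0,0,0,0,-0.7]],
  ],
)

```text
t: 14.52
tcp_pos: [468.3, -14.8, 92.8]
eef_rot: [-1.57, 0.0, -1.878]
force: [0.6, -2.7, 6.0]
grip_width: 0.163
```

```bash
python3 p.py
```

```text
t 14.52 along 6.60 lat -2.29 Fy -2.38 Flat 1.37 Fz 6.04 w 0.163
```

Call:
apply_moves(
  rows=[
    [[-0.001,0,0,0,0,0,-0.7]],
  ],
)

```text
t: 14.6
tcp_pos: [468.6, -13.9, 92.8]
eef_rot: [-1.57, 0.0, -1.878]
force: [0.6, -2.9, 5.0]
grip_width: 0.166
```

```bash
python3 p.py
```

```text
t 14.60 along 7.56 lat -2.26 Fy -2.55 Flat 1.41 Fz 5.03 w 0.166
```

Call:
apply_moves(
  rows=[
    [[-0.001,0,0,0,0,0,-0.7]],
  ],
)

```text
t: 14.68
tcp_pos: [468.8, -13.0, 92.7]
eef_rot: [-1.57, 0.0, -1.878]
force: [0.9, -3.1, 5.2]
grip_width: 0.165
```

```bash
python3 p.py; python3 -c "
from h import *
im=save('side','s8')
cv2.imwrite('pics/s8c.png',cv2.resize(im[180:330,250:450,::-1],None,fx=4,fy=4,interpolation=2))"
```

```text
t 14.68 along 8.55 lat -2.28 Fy -2.69 Flat 1.74 Fz 5.22 w 0.165
```

View pics/s8c.png

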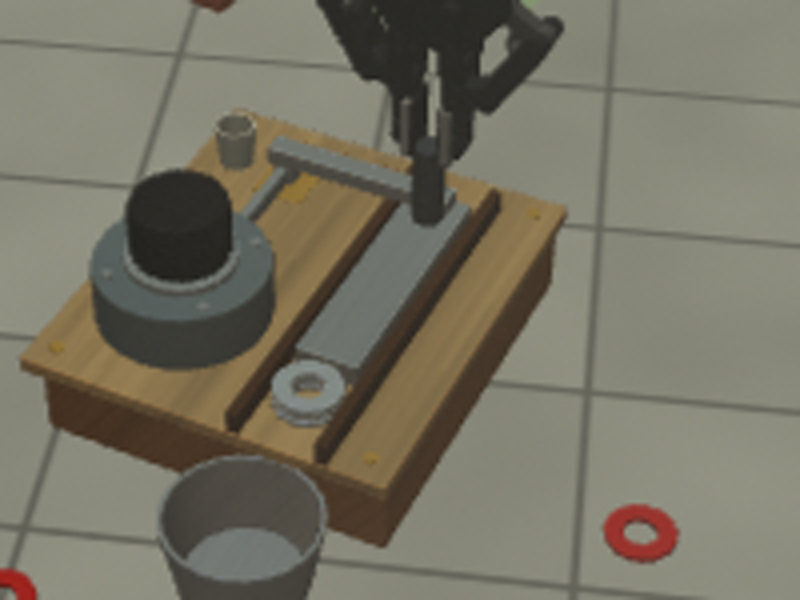

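Call:
apply_moves(
  rows=[
    [[-0.0015,0,0,0,0,0,-0.7],[-0.002,0,0,0,0,0,-0.7],[-0.002,0,0,0,0,0,-0.7]],
  ],
)

```text
t: 14.98
tcp_pos: [470.6, -7.8, 92.7]
eef_rot: [-1.57, 0.0, -1.878]
force: [1.6, -3.3, 5.4]
grip_width: 0.163
```

```bash
python3 p.py
```

```text
t 14.98 along 14.00 lat -2.17 Fy -2.69 Flat 2.48 Fz 5.43 w 0.163
```

Call:
apply_moves(
  rows=[
    [[-0.002,0,0,0,0,0,-0.7],[-0.002,0,0,0,0,0,-0.7],[-0.002,0,0,0,0,0,-0.7],[-0.002,0,0,0,0,0,-0.7]],
  ],
)

```text
t: 15.32
tcp_pos: [473.1, -0.1, 92.7]
eef_rot: [-1.57, 0.0, -1.878]
force: [2.3, -3.7, 5.2]
grip_width: 0.167
```

```bash
python3 p.py
```

```text
t 15.32 along 22.06 lat -2.04 Fy -2.88 Flat 3.31 Fz 5.20 w 0.167
```

Call:
apply_moves(
  rows=[
    [[-0.002,0,0.0005,0,0,0,-0.7],[-0.002,0,0.0005,0,0,0,-0.7],[-0.002,0,0,0,0,0,-0.7],[-0.002,0,0,0,0,0,-0.7],[-0.002,0,0,0,0,0,-0.7]],
  ],
)

```text
t: 15.73
tcp_pos: [476.3, 9.4, 92.7]
eef_rot: [-1.571, -0.0, -1.878]
force: [-1.6, -2.4, 8.4]
grip_width: 0.169
```

```bash
python3 p.py
```

```text
t 15.73 along 32.09 lat -1.79 Fy -2.75 Flat -0.84 Fz 8.43 w 0.169
```

Call:
apply_moves(
  rows=[
    [[-0.002,0,0,0,0,0,-0.7],[-0.002,0,0,0,0,0,-0.7],[-0.002,0,0,0,0,0,-0.7],[-0.002,0,0,0,0,0,-0.7],[-0.002,0,0,0,0,0,-0.7]],
  ],
)

```text
t: 16.15
tcp_pos: [479.4, 18.9, 92.7]
eef_rot: [-1.571, -0.0, -1.878]
force: [-0.1, -3.3, 8.3]
grip_width: 0.164
```

```bash
python3 p.py
```

```text
t 16.15 along 42.07 lat -1.58 Fy -3.18 Flat 0.90 Fz 8.29 w 0.164
```

Call:
apply_moves(
  rows=[
    [[-0.002,0,0,0,0,0,-0.7],[-0.002,0,0,0,0,0,-0.7],[-0.002,0,0,0,0,0,-0.7],[-0.002,0,0,0,0,0,-0.7],[-0.002,0,0,0,0,0,-0.7]],
  ],
)

```text
t: 16.57
tcp_pos: [482.5, 28.4, 92.7]
eef_rot: [-1.571, -0.0, -1.878]
force: [0.5, -2.2, 7.7]
grip_width: 0.164
```

```bash
python3 p.py;python3 -c "
from h import *
im=save('side','s9')
cv2.imwrite('pics/s9c.png',cv2.resize(im[180:330,250:450,::-1],None,fx=4,fy=4,interpolation=2))"
```

```text
t 16.57 along 52.12 lat -1.40 Fy -1.98 Flat 1.10 Fz 7.67 w 0.164
```

View pics/s9c.png

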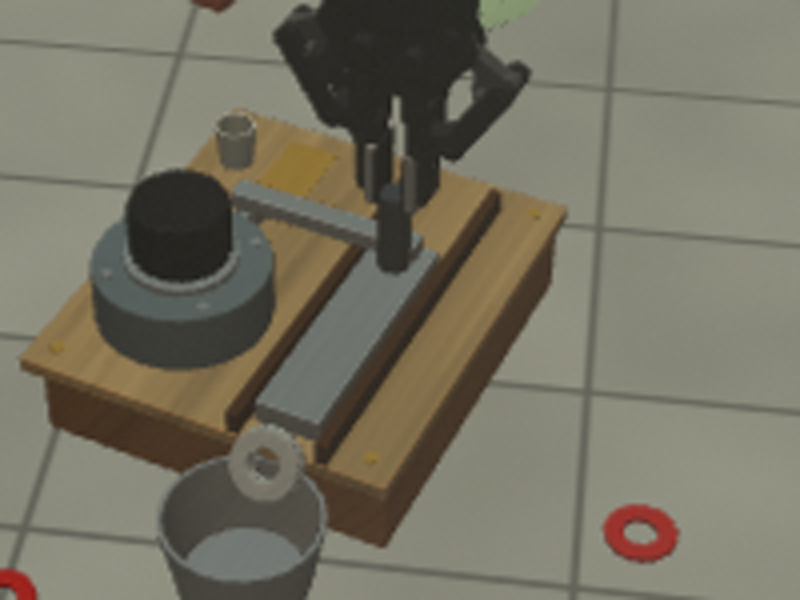

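Call:
apply_moves(
  rows=[
    [[-0.002,0,0,0,0,0,-0.7],[-0.002,0,0,0,0,0,-0.7],[-0.002,0,0,0,0,0,-0.7],[-0.002,0,0,0,0,0,-0.7],[-0.002,0,0,0,0,0,-0.7]],
  ],
)

```text
t: 17.03
tcp_pos: [485.7, 38.0, 92.8]
eef_rot: [-1.57, 0.0, -1.878]
force: [0.2, -1.6, 7.1]
grip_width: 0.165
```

```bash
python3 p.py
```

```text
t 17.03 along 62.22 lat -1.18 Fy -1.51 Flat 0.65 Fz 7.13 w 0.165
```

Call:
apply_moves(
  rows=[
    [[-0.0015,0,0,0,0,0,-0.7],[-0.0015,0,0,0,0,0,-0.7],[-0.001,0,0,0,0,0,-0.7]],
  ],
)

```text
t: 17.28
tcp_pos: [487.0, 41.9, 92.7]
eef_rot: [-1.57, 0.0, -1.878]
force: [1.4, -2.8, 5.7]
grip_width: 0.163
```

```bash
python3 p.py
```

```text
t 17.28 along 66.28 lat -1.14 Fy -2.25 Flat 2.17 Fz 5.65 w 0.163
```

Call:
apply_moves(
  rows=[
    [[-0.001,0,0,0,0,0,-0.7],[-0.001,0,0,0,0,0,-0.7]],
  ],
)

```text
t: 17.45
tcp_pos: [487.6, 43.7, 92.7]
eef_rot: [-1.57, 0.0, -1.878]
force: [0.8, -2.0, 6.5]
grip_width: 0.164
```

```bash
python3 p.py;python3 -c "
from h import *
im=save('side','s10')
cv2.imwrite('pics/s10c.png',cv2.resize(im[180:330,250:450,::-1],None,fx=4,fy=4,interpolation=2))"
```

```text
t 17.45 along 68.20 lat -1.11 Fy -1.69 Flat 1.33 Fz 6.50 w 0.164
```

View pics/s10c.png

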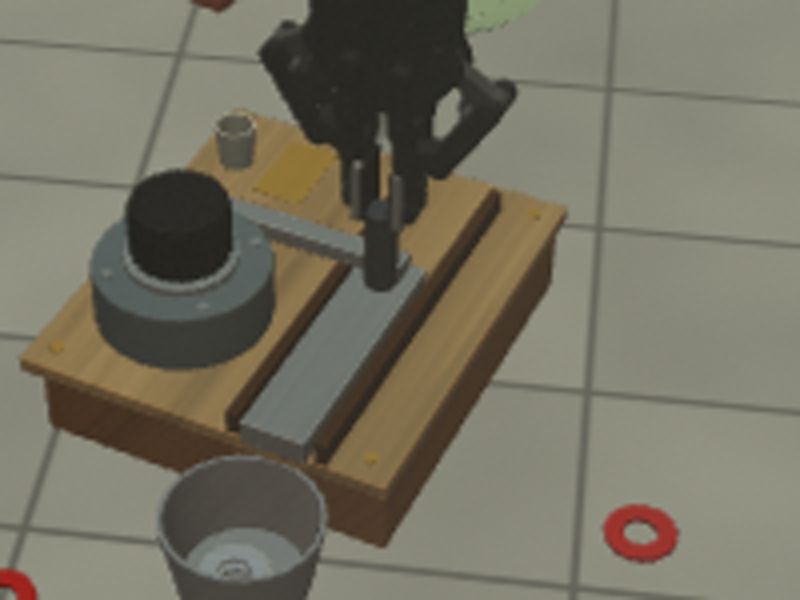

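Call:
apply_moves(
  rows=[
    [[-0.001,0,0,0,0,0,-0.7],[0,0,0,0,0,0,-0.7]],
  ],
)

```text
t: 17.67
tcp_pos: [487.9, 44.8, 92.7]
eef_rot: [-1.57, 0.0, -1.878]
force: [-0.1, -2.5, 6.0]
grip_width: 0.165
```

```bash
python3 p.py
```

```text
t 17.67 along 69.34 lat -1.09 Fy -2.39 Flat 0.62 Fz 5.98 w 0.165
```

Call:
apply_moves(
  rows=[
    [[-0.0005,0,0,0,0,0,-0.7],[0,0,0,0,0,0,-0.7]],
  ],
)

```text
t: 17.83
tcp_pos: [488.0, 44.8, 92.7]
eef_rot: [-1.57, -0.0, -1.878]
force: [1.1, -3.6, 6.5]
grip_width: 0.166
```

```bash
python3 p.py
```

```text
t 17.83 along 69.37 lat -1.06 Fy -3.17 Flat 2.09 Fz 6.52 w 0.166
```

Call:
apply_moves(
  rows=[
    [[-0.001,0,0,0,0,0,-0.7],[0,0,0,0,0,0,-0.7]],
  ],
)

```text
t: 18.0
tcp_pos: [487.9, 44.8, 92.7]
eef_rot: [-1.571, -0.002, -1.879]
force: [-0.5, -5.9, 9.2]
grip_width: 0.162
```

```bash
python3 p.py
```

```text
t 18.00 along 69.38 lat -1.10 Fy -5.81 Flat 1.25 Fz 9.21 w 0.162
```

At the hard stop. Release to a modest opening, then rise.

Call:
apply_moves(
  rows=[
    [[0.001,0,0,0,0,0,-0.4],[0,0,0,0,0,0,-0.1],[0,0,0,0,0,0,0.0],[0,0,0,0,0,0,0.0],[0,0,0,0,0,0,0.0]],
  ],
)

```text
t: 18.42
tcp_pos: [487.5, 45.3, 92.3]
eef_rot: [-1.571, 0.0, -1.877]
force: [0.2, 0.2, 0.2]
grip_width: 0.503
```

Call:
apply_moves(
  rows=[
    [[0,-0.01,0,0,0,0,0],[0,-0.015,0,0,0,0,0],[0,-0.02,0,0,0,0,0],[0,-0.02,0,0,0,0,0],[0,-0.02,0,0,0,0,0],[0.02,-0.02,0,0,0,0,0],[0.02,0,0,0,0,0,0],[0.02,0,0,0,0,0,0],[0.02,0,0,0,0,0,0],[0.02,0,0,0,0,0,0],[0.02,0,0,0,0,0,0],[0.02,0,0,0,0,0,0],[0,0,0,0,0,0,0],[0,0,0,0,0,0,0]],
  ],
)

```text
t: 19.58
tcp_pos: [445.2, -89.3, 198.1]
eef_rot: [-1.57, -0.0, -1.88]
force: [-0.3, 0.7, -0.5]
grip_width: 0.5
```

```bash
python3 p.py;python3 - <<'E'
from h import *
a=save('side','s11');b=save('top','t11')
x=cv2.resize(a[180:340,240:440],None,fx=3,fy=3,interpolation=2); y=cv2.resize(b[170:320,220:420],None,fx=3,fy=3,interpolation=2)
cv2.imwrite('pics/f_s.png',x[:,:,::-1]);cv2.imwrite('pics/f_t.png',y[:,:,::-1])
for c in('side','top'):
  for n in('post_top','slide'):
    print(c,n,[(np.round(r['pixel'],1),round(r['score'],2),np.round(atz(c,r['pixel'],124 if n=='post_top' else 60),1)) for r in robot.place_of(c,n)[:2]])
p=np.array([529.42,21.91]);R=np.array([[np.cos(.3),np.sin(.3)],[-np.sin(.3),np.cos(.3)]])
print('home',p+R@[-45,10], proj('top',[*(p+R@[-45,10]),124]),proj('side',[*(p+R@[-45,10]),124]))
E
```

```text
t 19.58 along -71.34 lat -2.35 Fy 0.59 Flat -0.49 Fz -0.48 w 0.500
side post_top [(array([347.4, 229.1]), 0.66, array([484.8,  35.8, 124. ])), (array([409.4, 406.8]), 0.58, array([346.2, 435.4, 124. ]))]
side slide [(array([344.6, 260.7]), 0.84, array([486.4,  62.5,  60. ]))]
top post_top [(array([317.9, 265.1]), 0.9, array([486.9,  49.4, 124. ])), (array([371.2, 219.7]), 0.43, array([572.8, -54.7, 124. ]))]
top slide [(array([318.8, 269.3]), 0.77, array([483.6,  48.2,  60. ]))]
home [489.38506006  44.76177419] [[320.29021884 263.76187334]] [[344.65747703 231.65424571]]
```

View pics/f_s.png

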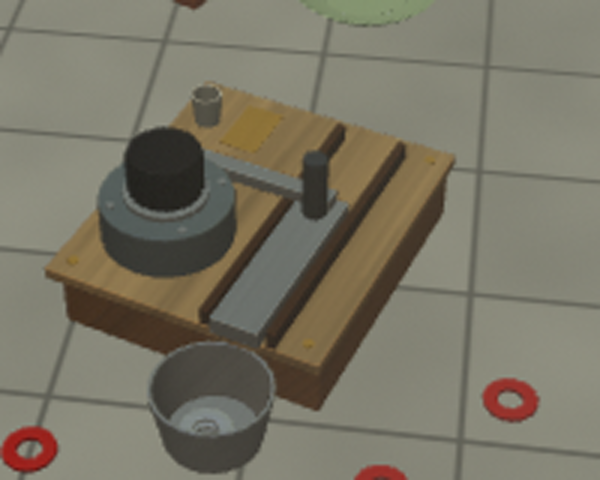

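View pics/f_t.png

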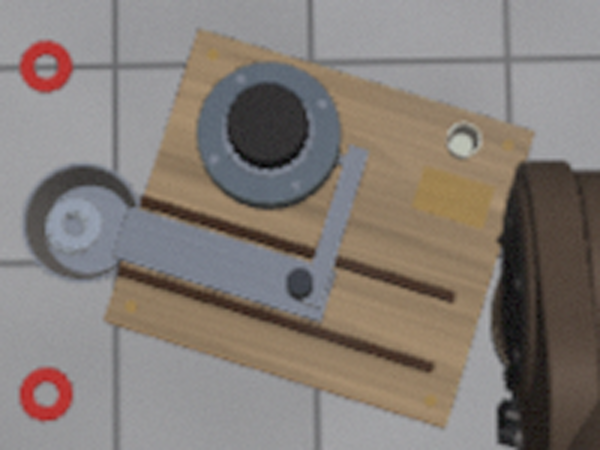

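The slide is home, its front past the deck edge. The washers lie stacked in the cup at about (75,222) in the top crop, and the gripper is clear.

```bash
python3 -c "
from bench import robot
print(robot.sign_off())"
```

```text
the job is handed in; nothing more can be done
None
```

The job is handed in at about 20 s of the 64 s. No verdict was reported.

**Selector:** I turned the knob clockwise and felt three bumps, each followed by a fall in torque. They came at tool yaw of about -1.33, -1.57 and -1.81 rad, which matches the 0.242 rad pitch. The torque reading dipped briefly during the third bump. The knob then turned freely for about 0.06 rad, so I took the third click as made, stopped before the next bump and let go.

**Slide:** I gripped the post and moved it in 1 mm steps through the first 9 mm. The force stayed under 3 N, so the gate was open. I carried on until it would go no further, about 70 mm, with the force reaching about 6 N at the stop.

**Last checks:**
- **Slide:** The trained network placed the post 3 to 5 mm from the computed home position in the top view. The side view gave about 10 mm off, mostly along the travel. The felt stop and the pictures both say it is home.
- **Washers:** They lie flat and stacked on the cup floor, as far as the pictures show. I could not count all three separately, but none are left in the channel.
- **Surroundings:** The thumb guard stands where it was, and the rest looked untouched in the pictures; I did not measure the others. The gripper was clear of everything and read no force.

**Unexplained:** The fingertips looked 15 to 25 mm higher in the side view than the reported tool position implied. I gripped lower to allow for it, and both grips held.

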